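Move a copier's feed rollers to the roller rack in order

TASK

Lift the four rollers out of the copier's feed unit and lay them in the empty roller rack beside it, one in each notch, in the same order from left to right as they lie in the unit now, with the gear ends still pointing away from the robot. Lay them down rather than dropping them, and leave the bottle of cleaner standing where it is.

Things in the scene. Friction and masses are not known exactly. Their poses are not given: they have to be found in the camera images.
- roller_rubber: Black rubber roller, sleeve 28 mm dia x 176 mm, the thickest; 200 g. 8 mm steel shaft from x = -116 to +128 mm; white gear 22 mm dia at x = +113 to +121 mm. Origin: on the axis at the sleeve's middle (balance point); x along the shaft to the gear; it may be rolled to any angle about x. Starts level in seat_rubber, gear end away from the robot.
- roller_steel: Slim bright metal roller, sleeve 16 mm dia x 176 mm, the thinnest; 240 g. 8 mm steel shaft from x = -116 to +128 mm; white gear 22 mm dia at x = +113 to +121 mm. Origin: on the axis at the sleeve's middle (balance point); x along the shaft to the gear; it may be rolled to any angle about x. Starts level in seat_steel, gear end away from the robot.
- roller_foam: Smooth grey roller, firm, sleeve 22 mm dia x 176 mm; 120 g. 8 mm steel shaft from x = -116 to +128 mm; white gear 22 mm dia at x = +113 to +121 mm. Origin: on the axis at the sleeve's middle (balance point); x along the shaft to the gear; it may be rolled to any angle about x. Starts level in seat_foam, gear end away from the robot.
- roller_tyres: Steel core 13 mm dia x 176 mm with three black tyres 26 mm dia: 44 mm wide at the middle, 24 mm near each end; 160 g. 8 mm steel shaft from x = -116 to +128 mm; white gear 22 mm dia at x = +113 to +121 mm. Origin: on the axis at the sleeve's middle (balance point); x along the shaft to the gear; it may be rolled to any angle about x. Starts level in seat_tyres, gear end away from the robot.
- seat_rubber: Pair of white V-shaped bearing seats, fixed in the feed unit, that holds roller_rubber at the start. All four pairs look alike, in a row 66 mm apart, each seat 10 mm thick, the two of a pair 200 mm apart, their tops 8 mm above the axis. Origin: on the seated roller's axis, half way between the two seats, 66 mm above the table; x along the roller away from the robot, y along the row to the left.
- seat_steel: Pair of white V-shaped bearing seats, fixed in the feed unit, that holds roller_steel at the start. All four pairs look alike, in a row 66 mm apart, each seat 10 mm thick, the two of a pair 200 mm apart, their tops 8 mm above the axis. Origin: on the seated roller's axis, half way between the two seats, 66 mm above the table; x along the roller away from the robot, y along the row to the left.
- seat_foam: Pair of white V-shaped bearing seats, fixed in the feed unit, that holds roller_foam at the start. All four pairs look alike, in a row 66 mm apart, each seat 10 mm thick, the two of a pair 200 mm apart, their tops 8 mm above the axis. Origin: on the seated roller's axis, half way between the two seats, 66 mm above the table; x along the roller away from the robot, y along the row to the left.
- seat_tyres: Pair of white V-shaped bearing seats, fixed in the feed unit, that holds roller_tyres at the start. All four pairs look alike, in a row 66 mm apart, each seat 10 mm thick, the two of a pair 200 mm apart, their tops 8 mm above the axis. Origin: on the seated roller's axis, half way between the two seats, 66 mm above the table; x along the roller away from the robot, y along the row to the left.
- unit: The copier's feed unit, fixed: a metal frame 240 mm deep and 300 mm wide with 50 mm high side plates below the seats, a ribbed floor 27 mm high under the rollers, white gear wheels up to 81 mm high along the far side and a beige cover 86 mm high across the near side. Origin: on the table under the middle of the near side plate; x to the far plate (200 mm), y along the row to the left.
- rack: Empty fixed rack, left or right of the unit: base plate, two grey combs 200 mm apart and 8 mm thick, four V notches each, teeth 78 mm high. Origin: on the table under the middle of the near comb; x to the far comb (away from the robot), y along the row to the left. Notches at y = -99, -33, 33, 99 mm; a seated roller's origin is at x = 100 mm (8 mm either way will go), z = 60 mm.
- bottle: Clear plastic bottle of roller cleaner with a white cap and a blank paper label, 58 mm in diameter, 120 mm high, standing on the table beyond the two racks. Origin: centre of its underside.
Things that resemble listed ones, but are neither listed nor needed, are in the scene too. Leave any turquoise look-alike of the roller_foam alone. Leave any green look-alike of the roller_tyres alone.

How it is judged:
By the outcome, as a careful person would: the job done as asked, in the order asked, and still so for the second after the job is handed in, with the robot touching nothing.
It also fails if it takes over 96 s, if anything falls off the work surface, if the arm or the gripper's body presses on something with over 40 N, if the wrist force passes 120 N, or if a joint passes its speed limit or range.

ROBOT

A 6-joint arm with a two-finger parallel gripper is mounted at the origin on the work surface. World frame = base frame: x ahead of the robot, y to its left, z up, the work surface at z = 0. Lengths are in mm, angles in rad, forces in N, time in s.
With the tool pointing down it reaches from about 300 to 775 mm from the base axis. Payload 14.6 kg.
Tool frame: the origin (TCP) lies midway between the tips of the shut fingers; the grasp point (between the pads) lies 19 mm behind it; y points along the fingers, z is the direction in which the jaws open and shut, and the axes are right-handed (so a half turn about y gives the same grasp; the last joint's range is limited). The gripper opens to 94 mm and grips with 3 to 60 N. Pads are 16 mm wide; open, the fingers measure 119 mm over their backs; the gripper's body (75 mm by 177 mm) begins 78 mm behind the grasp point.
Start: joints at [1.221, 0.3, 1.521, -0, 1.321, -0.067], TCP at [153.473, 528.143, 205.446] pointing down, gripper open.
Joint ranges: [-3.03, 3.03], [-0.79, 2.21], [0.23, 2.52], [-1.04, 4.18], [0, 3.07], [-2.55, 2.55]. Speed limits (rad/s): [2.22, 2.22, 2.57, 3.14, 3.14, 3.14].

INTERFACE

Orientations are given as [roll, pitch, yaw] about the fixed x, y, z axes, in that order (R = Rz(yaw) Ry(pitch) Rx(roll)).
In Python, from cell import manip gives the robot as it stands.
- The arm moves only by the tool play_rows, never from a script. Its argument "series" is a list of rows, each a list of 3 entries, a list of its own where there are three numbers: the shift along the tool's x, y, z in m, then the turn about the tool's y in rad, then the closure, from 0 (fully open) to 1 (shut). In form: [[[dx, dy, dz], twist, grip], ...]. A call has 1 to 20 rows; each row is the pose to reach, as a shift and turn from the pose measured when the call began, along the tool's axes at that moment; what a row does not reach only later rows make up. A row lasts 1/10 s, in which the tool goes at most 50 mm and 8.59 degrees, less where a joint would pass 70% of its speed; a pose out of reach is approached as far as the arm can. A call with a gripper value outside its range is refused whole. The fingers move at their own pace and stop on an object; "squeeze" is the grip in N (left out, the last holds). Time passes only in rows, so rows that repeat a pose let the fingers close. It gives the time, the measured TCP pose, the force and the opening at its end, in the units of the state.
- manip.read_state(): the state, without advancing time (a new reading comes with each control period).
- manip.camera(name): name is "side" or "top"; returns the picture (480x640x3 uint8, red, green, blue); there is no depth.
- manip.camera_params(name): a dict with "K" (3x3 intrinsics, pixels), "rvec" (rotation vector, rad) and "tvec" (3), from world to camera coordinates, as OpenCV has them. Camera axes: x right, y down, z forward; pixel columns grow to the right and rows downward; lengths in mm; the calibration is good to about 2 mm. A picture is of the moment at which its call begins. camera_params takes no time and is no camera call.
- manip.sign_off(): hands the job in, once; it reports no verdict.
The state is a dict: "clock": time; "joints": joint angles; "qd": joint speeds; "effort": joint torques, N m; "eef_pos": TCP position; "eef_rot": TCP orientation; "wrist_force": force on the tool from outside, world axes, zero at the start; "moment": the same for the moment, N m; "finger_gap": finger opening in mm.
Only numpy, scipy, OpenCV 4.12 (cv2) and the standard library are available. Lean on these libraries where they do the work, as an engineer would, in place of code of your own. Each camera call takes 0.05 s, during which the arm holds its last target. There are 200 camera calls.

## Working session

There is one attempt and no reset: what is moved stays moved. The work goes in short steps, Python scripts to look and compute and a tool call to move; the robot and the scene stay as the last step left them, time stands still between calls to the robot, and variables do not carry over. Pictures are saved under pics/ and viewed, about 12 in all and at most 16, crops included, and the job is handed in when it is done.

Besides the shell and the picture viewer there is one more tool, called after "Emit:" in YAML: its name, and indented under it one key for each argument. play_rows: Moves the arm, as the interface text tells. Its arguments: {"type":"object","properties":{"series":{"type":"array","items":{"type":"array"}},"squeeze":{"type":"number"}},"required":["series"]}

```bash
ls; mkdir -p pics; python3 - <<'E'
from cell import manip
import cv2
for n in("top","side"):
    cv2.imwrite(f"pics/{n}0.png",manip.camera(n)[:,:,::-1])
    p=manip.camera_params(n);print(n,p)
print(manip.read_state())
E
```

```text
pics
top {'K': array([[491.13770198,   0.        , 325.79668733],
       [  0.        , 491.13770198, 244.74078258],
       [  0.        ,   0.        ,   1.        ]]), 'rvec': array([ 2.13845835, -2.12609137,  0.20094472]), 'tvec': array([ 119.82045592,  465.11627657, 1018.91977393])}
side {'K': array([[440.27952163,   0.        , 328.19655027],
       [  0.        , 440.27952163, 237.53405745],
       [  0.        ,   0.        ,   1.        ]]), 'rvec': array([ 2.25792318, -0.90560261,  0.33318279]), 'tvec': array([-250.63018925,  353.79156567,  920.69921198])}
{'clock': 0.1, 'joints': array([ 1.22141033e+00,  3.00442210e-01,  1.52150887e+00,  1.51686315e-05,
        1.32072236e+00, -6.65918801e-02]), 'qd': array([-9.14633701e-04, -1.21454502e-05, -6.11191979e-04, -2.42602274e-04,
       -2.46338053e-04, -1.42134644e-03]), 'effort': array([-1.02566108e-03, -5.32640469e+01, -3.53289199e+01,  7.07974657e-02,
        2.35509756e-02, -3.48630795e-05]), 'eef_pos': array([153.38493993, 527.93105678, 204.93273122]), 'eef_rot': array([-1.57187374e+00,  8.65782358e-05, -2.82797929e-01]), 'wrist_force': array([-0.06590514,  1.28803156, -0.52310068]), 'moment': array([ 0.04772294, -0.01525635,  0.02384289]), 'finger_gap': 93.85400452004261}
```

View pics/top0.png

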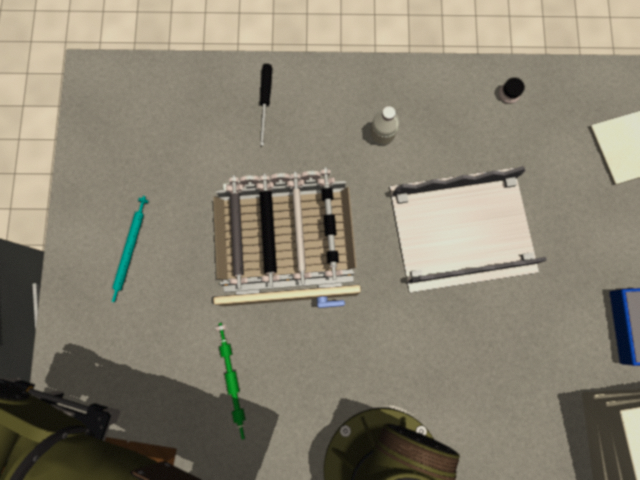

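View pics/side0.png

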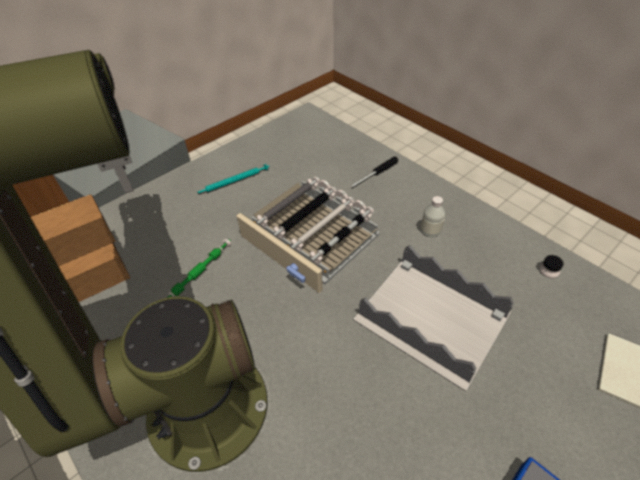

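The top view shows the unit with, left to right: grey foam (235,235), black rubber (267,232), bright steel (298,232) and tyres (330,225). The rack is on the right (390–545, 170–290) and the bottle at (386,125). The side view shows the same layout.

```bash
python3 - <<'E'
import cv2
a=cv2.imread("pics/top0.png")[160:310,200:360];cv2.imwrite("pics/c1.png",cv2.resize(a,None,fx=4,fy=4,interpolation=2)[:600])
a=cv2.imread("pics/top0.png")[160:300,375:555];cv2.imwrite("pics/c2.png",cv2.resize(a,None,fx=4,fy=4,interpolation=2))
a=cv2.imread("pics/side0.png")[170:390,230:520];cv2.imwrite("pics/c3.png",cv2.resize(a,None,fx=2.7,fy=2.7,interpolation=2))
E
```

```text
(no output)
```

View pics/c1.png

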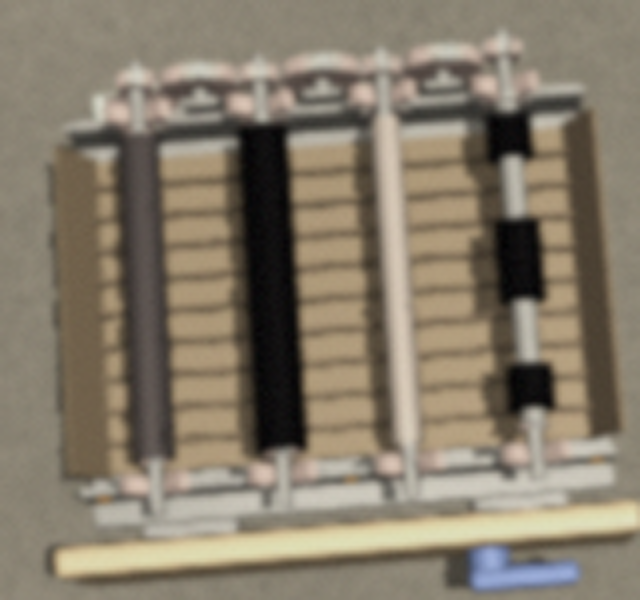

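View pics/c2.png

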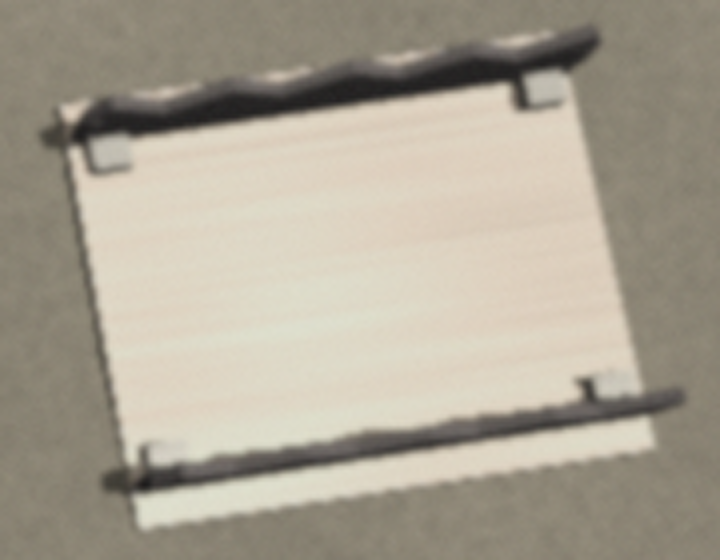

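View pics/c3.png

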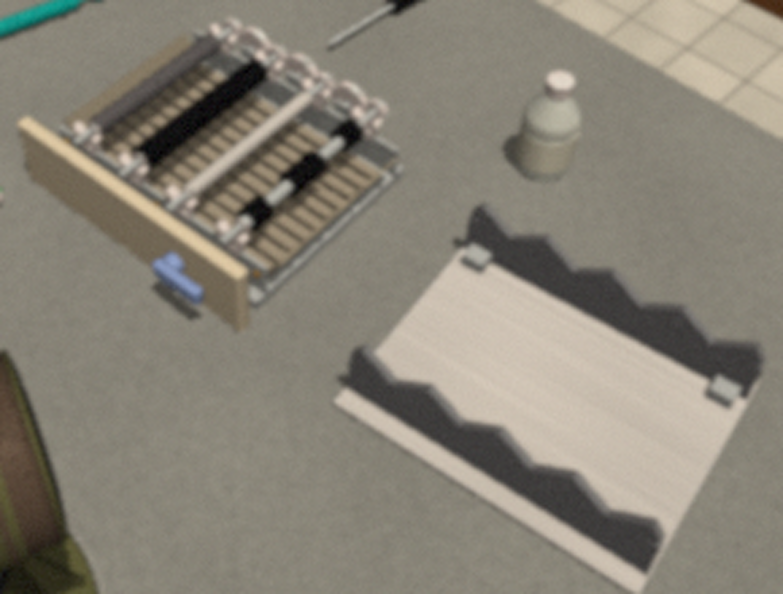

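The close-ups show all four rollers with clear sleeve edges. The rack has five teeth per comb: far-comb teeth in the top crop at about (230,85), (355,65), (475,48) and in the side crop at (545,240), (610,272), (685,310). Next I measure.

```bash
cat > h.py <<'E'
import numpy as np,cv2
from cell import manip
P={n:manip.camera_params(n) for n in("top","side")}
def ray(n,uv):
    p=P[n];R=cv2.Rodrigues(p["rvec"])[0];c=-R.T@p["tvec"].ravel()
    uv=np.atleast_2d(np.float64(uv));d=np.c_[uv,np.ones(len(uv))]@np.linalg.inv(p["K"]).T@R
    return c,d
def onz(n,uv,z):
    c,d=ray(n,uv);return (c+d*((z-c[2])/d[:,2])[:,None])[:,:2]
def proj(n,X):
    p=P[n];return cv2.projectPoints(np.float64(X).reshape(-1,1,3),p["rvec"],p["tvec"],p["K"],None)[0][:,0]
def crop(uv,s,x0,y0): return (np.float64(uv)+.5)/s-.5+[x0,y0]
E
python3 - <<'E'
from h import *
np.set_printoptions(precision=1,suppress=True)
t=cv2.imread("pics/top0.png")
# sleeve edges: gray profile rows, per roller
g=cv2.cvtColor(t,cv2.COLOR_BGR2GRAY)
# crop-picked axis points (near sleeve end, far sleeve end)
for n,a,z in (("foam",[(152,458),(138,132)],66),("rubber",[(280,448),(264,126)],66),("steel",[(404,443),(386,113)],66),("tyres",[(530,410),(510,115)],66)):
    w=onz("top",crop(a,4,200,160),z);d=w[1]-w[0];print(n,w.ravel(),"mid",w.mean(0),"len",np.hypot(*d),"yaw",np.arctan2(d[1],d[0]))
# masks: dark (rubber)
hsv=cv2.cvtColor(t,cv2.COLOR_BGR2HSV)
m=(g<40).astype(np.uint8);m[:, :200]=0;m[:,345:]=0;m[:160]=0;m[300:]=0
n,l,s,c=cv2.connectedComponentsWithStats(m)
for i in range(1,n):
    if s[i,4]>40:
        r=cv2.minAreaRect(np.argwhere(l==i)[:,::-1].astype(np.float32));print(s[i],c[i],onz("top",c[i],70),r)
print("rackplate z5",onz("top",crop([(65,105),(655,445),(140,528)],4,375,160),5))
ct=crop([(230,88),(355,67),(475,49)],4,375,160);cs=crop([(545,240),(610,272),(685,310)],2.7,230,170)
print("far teeth",onz("top",ct,78),onz("side",cs,78))
print("near teeth side",onz("side",crop([(365,350),(430,390),(500,430),(572,475),(655,525)],2.7,230,170),78))
print("far all side",onz("side",crop([(483,210),(545,240),(610,272),(685,310),(755,350)],2.7,230,170),78))
print("near ends top",onz("top",crop([(685,397)],4,375,160),78))
print("bottle",onz("side",crop([(545,165)],2.7,230,170),0), onz("top",[(388,113)],120))
E
```

```text
foam [396.6 305.9 572.1 319.8] mid [484.3 312.8] len 176.07977582728032 yaw 0.07923449414723056
rubber [402.2 239.5 576.  252.4] mid [489.1 246. ] len 174.23008872095195 yaw 0.07441134164948002
steel [405.2 175.  583.7 187.1] mid [494.5 181.1] len 178.89813651579814 yaw 0.06808248520632577
tyres [423.  109.3 583.1 120.5] mid [503.1 114.9] len 160.49462418132586 yaw 0.06969417964142136
[321 188  12  13 106] [326.3 193.4] [[570.7 122.2]] ((326.5574035644531, 193.6311492919922), (12.041254043579102, 10.230539321899414), 84.80557250976562)
[259 191  17  82 944] [267.1 231.4] [[487.  246.5]] ((266.91290283203125, 231.47640991210938), (80.69693756103516, 12.665054321289062), 86.72950744628906)
[324 215  12  21 206] [329.  224.5] [[502.6 116.2]] ((329.5, 225.0), (20.0, 11.0), 90.0)
[326 252  12  11 106] [331.7 256.5] [[434.4 110.4]] ((331.5, 257.0), (10.0, 11.0), 90.0)
rackplate z5 [[ 608.6  -25.9]
 [ 415.1 -350.3]
 [ 367.4  -62.6]]
far teeth [[ 596.2 -103.6]
 [ 608.5 -171. ]
 [ 619.1 -236.1]] [[ 594.8 -106.8]
 [ 606.7 -169.4]
 [ 618.8 -238.7]]
near teeth side [[ 389.9  -75.7]
 [ 399.7 -139.7]
 [ 411.8 -203.1]
 [ 421.  -266.9]
 [ 432.1 -335.1]]
far all side [[ 582.3  -44.6]
 [ 594.8 -106.8]
 [ 606.7 -169.4]
 [ 618.8 -238.7]
 [ 625.5 -302.6]]
near ends top [[ 430.9 -335.1]]
bottle [[736.8 -13. ]] [[732.  -6.]]
```

```bash
cat >> h.py <<'E'
def to(x,y,z,yaw):
    s=manip.read_state();R=cv2.Rodrigues(np.zeros(3))[0]
    from scipy.spatial.transform import Rotation as Ro
    R=Ro.from_euler("xyz",s["eef_rot"]).as_matrix()
    print("t%.1f"%s["clock"],np.round(s["eef_pos"],1),np.round(s["eef_rot"],3),"F",np.round(s["wrist_force"],1),"gap %.1f"%s["finger_gap"])
    for zz in np.atleast_1d(z): print(zz,"shift m",np.round(R.T@(np.array([x,y,zz])-s["eef_pos"])/1000,4),"twist",round(-(yaw-s["eef_rot"][2]),3))
E
python3 -c "
from h import *
to(484.5,312.7,[140,47],.08)"
```

```text
t0.1 [153.4 527.9 204.9] [-1.572  0.    -0.283] F [-0.1  1.3 -0.5] gap 93.9
140 shift m [ 0.378   0.065  -0.1142] twist -0.363
47 shift m [ 0.378   0.158  -0.1141] twist -0.363
```

Emit:
play_rows:
  series:
    - [[0.02,0,-0.006],-0.02,0.3]
    - [[0.06,0.01,-0.018],-0.06,0.3]
    - [[0.1,0.02,-0.03],-0.1,0.3]
    - [[0.14,0.025,-0.042],-0.14,0.3]
    - [[0.18,0.03,-0.054],-0.18,0.3]
    - [[0.22,0.035,-0.066],-0.22,0.3]
    - [[0.26,0.04,-0.078],-0.26,0.3]
    - [[0.3,0.05,-0.09],-0.3,0.3]
    - [[0.34,0.06,-0.102],-0.34,0.3]
    - [[0.365,0.065,-0.11],-0.355,0.3]
    - [[0.378,0.065,-0.114],-0.363,0.3]
    - [[0.378,0.065,-0.114],-0.363,0.3]
    - [[0.378,0.065,-0.114],-0.363,0.3]
  squeeze: 25

```text
clock: 1.4
eef_pos: [483.9, 313.6, 140.3]
eef_rot: [-1.571, 0.0, 0.08]
wrist_force: [-0.1, 0.5, 0.1]
finger_gap: 65.9
```

```bash
python3 -c "
from h import *
to(484.5,312.7,[140,47],.08)"
```

```text
t1.4 [483.9 313.6 140.3] [-1.571  0.     0.08 ] F [-0.1  0.5  0.1] gap 65.9
140 shift m [ 0.0006  0.0003 -0.0009] twist 0.0
47 shift m [ 0.0006  0.0933 -0.0009] twist 0.0
```

Emit:
play_rows:
  series:
    - [[0,0.015,-0.001],0,0.3]
    - [[0,0.035,-0.001],0,0.3]
    - [[0,0.055,-0.001],0,0.3]
    - [[0,0.075,-0.001],0,0.3]
    - [[0,0.087,-0.001],0,0.3]
    - [[0,0.093,-0.001],0,0.3]
    - [[0,0.093,-0.001],0,0.5]
    - [[0,0.093,-0.001],0,0.7]
    - [[0,0.093,-0.001],0,0.9]
    - [[0,0.093,-0.001],0,1]
    - [[0,0.093,-0.001],0,1]
    - [[0,0.093,-0.001],0,1]
    - [[0,0.093,-0.001],0,1]
  squeeze: 25

```text
clock: 2.7
eef_pos: [484.2, 310.7, 47.4]
eef_rot: [-1.575, 0.001, 0.08]
wrist_force: [0.1, -14.5, 4.2]
finger_gap: 21.5
```

Emit:
play_rows:
  series:
    - [[0,-0.003,0],0,1]
    - [[0,-0.01,0],0,1]
    - [[0,-0.02,0],0,1]
    - [[0,-0.035,0],0,1]
    - [[0,-0.05,0],0,1]
    - [[0,-0.06,0],0,1]
    - [[0,-0.063,0],0,1]
    - [[0,-0.063,0],0,1]
    - [[0,-0.063,0],0,1]

```text
clock: 3.6
eef_pos: [484.0, 310.8, 109.9]
eef_rot: [-1.575, 0.002, 0.08]
wrist_force: [0.8, 0.3, -1.4]
finger_gap: 21.3
```

```bash
python3 - <<'E'
from h import *
to(492.4,-91.5,[110,41],.161)
a=manip.camera("side")[150:400,220:540,::-1];cv2.imwrite("pics/s1.png",cv2.resize(a,None,fx=2.4,fy=2.4))
E
```

```text
t3.6 [484.  310.8 109.9] [-1.575  0.002  0.08 ] F [ 0.8  0.3 -1.4] gap 21.3
110 shift m [-0.0238  0.0016 -0.4017] twist -0.081
41 shift m [-0.0236  0.0706 -0.4014] twist -0.081
```

View pics/s1.png

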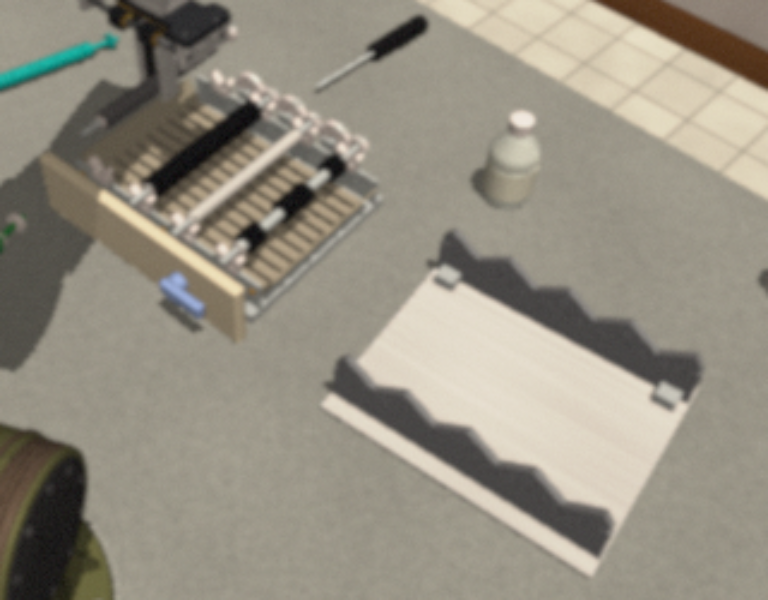

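The foam roller (100–200, 80–130) is held level and clear of the unit, with weight showing on the wrist. I carry it to the leftmost notch.

Emit:
play_rows:
  series:
    - [[-0.001,0,-0.01],0,1]
    - [[-0.002,0,-0.03],0,1]
    - [[-0.004,0,-0.06],-0.01,1]
    - [[-0.006,0,-0.1],-0.02,1]
    - [[-0.009,0,-0.14],-0.03,1]
    - [[-0.011,0,-0.18],-0.04,1]
    - [[-0.013,0,-0.22],-0.05,1]
    - [[-0.016,0,-0.26],-0.06,1]
    - [[-0.018,0,-0.3],-0.07,1]
    - [[-0.02,0.001,-0.34],-0.081,1]
    - [[-0.022,0.001,-0.37],-0.081,1]
    - [[-0.023,0.0015,-0.39],-0.081,1]
    - [[-0.024,0.0015,-0.4],-0.081,1]
    - [[-0.024,0.0015,-0.402],-0.081,1]
    - [[-0.024,0.0015,-0.402],-0.081,1]
    - [[-0.024,0.0015,-0.402],-0.081,1]

```text
clock: 5.25
eef_pos: [492.1, -91.0, 110.0]
eef_rot: [-1.575, 0.003, 0.162]
wrist_force: [0.8, 0.4, -0.7]
finger_gap: 21.6
```

```bash
python3 - <<'E'
from h import *
to(492.4,-91.5,[110,50,41],.161)
a=manip.camera("side")[150:400,270:590,::-1];cv2.imwrite("pics/s2.png",cv2.resize(a,None,fx=2.4,fy=2.4))
E
```

```text
t5.2 [492.1 -91.  110. ] [-1.575  0.003  0.162] F [ 0.8  0.4 -0.7] gap 21.6
110 shift m [ 0.0002 -0.     -0.0006] twist 0.001
50 shift m [ 0.0003  0.06   -0.0003] twist 0.001
41 shift m [ 0.0004  0.069  -0.0003] twist 0.001
```

View pics/s2.png

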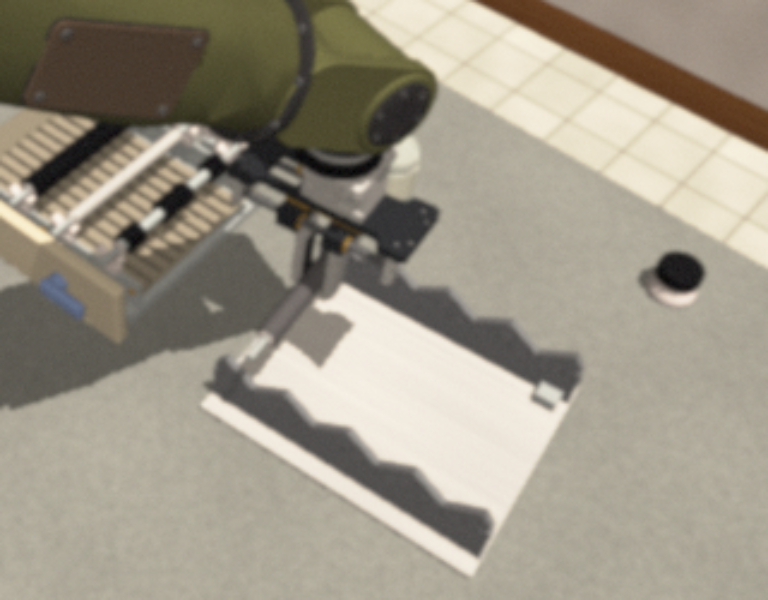

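The roller (240,360 to 320,290) hangs over the left notch. I lower it and check the force.

Emit:
play_rows:
  series:
    - [[0,0.01,-0.0005],0,1]
    - [[0,0.025,-0.0005],0,1]
    - [[0,0.04,-0.0005],0,1]
    - [[0,0.05,-0.0005],0,1]
    - [[0,0.056,-0.0005],0,1]
    - [[0,0.06,-0.0005],0,1]
    - [[0,0.063,-0.0005],0,1]
    - [[0,0.065,-0.0005],0,1]
    - [[0,0.067,-0.0005],0,1]
    - [[0,0.068,-0.0005],0,1]
    - [[0,0.068,-0.0005],0,1]
    - [[0,0.068,-0.0005],0,1]

```text
clock: 6.5
eef_pos: [492.2, -91.8, 42.1]
eef_rot: [-1.575, 0.002, 0.162]
wrist_force: [0.4, 0.2, -0.9]
finger_gap: 21.5
```

Not yet touching; lowering in 1 mm steps.

Emit:
play_rows:
  series:
    - [[0,0.001,0],0,1]
    - [[0,0.001,0],0,1]
    - [[0,0.0015,0],0,1]
    - [[0,0.0015,0],0,1]

```text
clock: 6.9
eef_pos: [492.4, -91.8, 41.7]
eef_rot: [-1.575, 0.002, 0.162]
wrist_force: [-6.8, 2.7, 13.8]
finger_gap: 21.3
```

Emit:
play_rows:
  series:
    - [[0,-0.0005,0],0,0.9]
    - [[0,-0.0005,0],0,0.7]
    - [[0,-0.0005,0],0,0.5]
    - [[0,-0.0005,0],0,0.4]
    - [[0,-0.0005,0],0,0.4]
    - [[0,-0.0005,0],0,0.4]
    - [[0,-0.01,0],0,0.4]
    - [[0,-0.03,0],0,0.4]
    - [[0,-0.05,0],0,0.4]
    - [[0,-0.07,0],0,0.4]
    - [[0,-0.08,0],0,0.4]
    - [[0,-0.08,0],0,0.4]

```text
clock: 8.1
eef_pos: [493.1, -91.6, 123.1]
eef_rot: [-1.576, -0.001, 0.162]
wrist_force: [-0.0, 0.6, -0.1]
finger_gap: 56.3
```

```bash
python3 - <<'E'
from h import *
to(489.5,245,[120,47],.08)
a=manip.camera("side")[150:400,270:590,::-1];cv2.imwrite("pics/s3.png",cv2.resize(a,None,fx=2.4,fy=2.4))
E
```

```text
t8.1 [493.1 -91.6 123.1] [-1.576e+00 -1.000e-03  1.620e-01] F [-0.   0.6 -0.1] gap 56.3
120 shift m [0.0508 0.0014 0.3327] twist 0.082
47 shift m [0.0508 0.0744 0.3331] twist 0.082
```

View pics/s3.png

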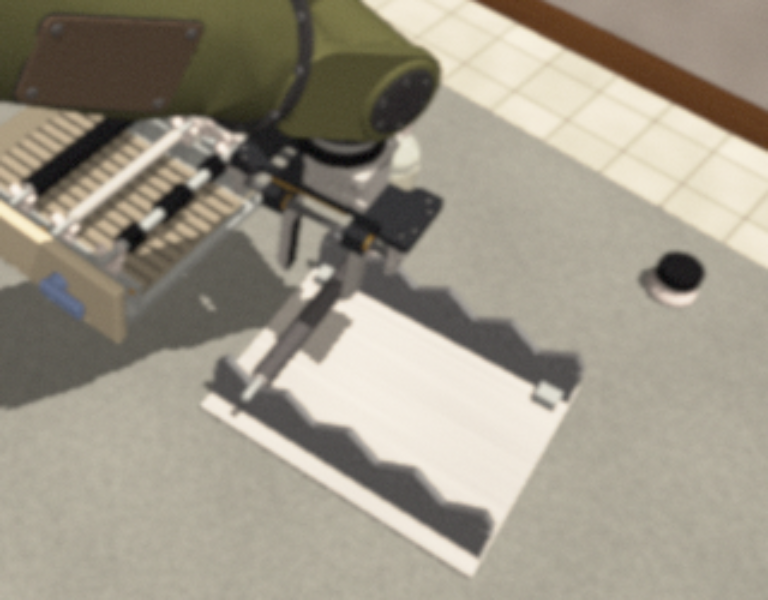

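The foam roller lies in the leftmost notch (250,390 to 325,280) with the gear end far. Next is rubber.

Emit:
play_rows:
  series:
    - [[0.003,0,0.015],0.005,0.4]
    - [[0.008,0,0.05],0.02,0.4]
    - [[0.014,0,0.09],0.03,0.4]
    - [[0.02,0,0.13],0.04,0.4]
    - [[0.026,0,0.17],0.05,0.4]
    - [[0.032,0,0.21],0.06,0.4]
    - [[0.038,0,0.25],0.07,0.4]
    - [[0.044,0,0.29],0.082,0.4]
    - [[0.049,0.001,0.32],0.082,0.4]
    - [[0.051,0.001,0.333],0.082,0.4]
    - [[0.051,0.001,0.333],0.082,0.4]
    - [[0.051,0.001,0.333],0.082,0.4]

```text
clock: 9.35
eef_pos: [489.0, 244.5, 118.8]
eef_rot: [-1.576, 0.001, 0.08]
wrist_force: [0.0, -0.9, 0.1]
finger_gap: 56.5
```

```bash
python3 -c "
from h import *
to(489.5,245,[47],.08)"
```

```text
t9.3 [489.  244.5 118.8] [-1.576e+00  1.000e-03  8.000e-02] F [ 0.  -0.9  0.1] gap 56.5
47 shift m [0.0006 0.0718 0.0009] twist 0.0
```

Emit:
play_rows:
  series:
    - [[0,0.015,0.001],0,0.4]
    - [[0,0.035,0.001],0,0.4]
    - [[0,0.055,0.001],0,0.4]
    - [[0,0.067,0.001],0,0.4]
    - [[0,0.072,0.001],0,0.4]
    - [[0,0.072,0.001],0,0.5]
    - [[0,0.072,0.001],0,0.6]
    - [[0,0.072,0.001],0,0.8]
    - [[0,0.072,0.001],0,1]
    - [[0,0.072,0.001],0,1]
    - [[0,0.072,0.001],0,1]
    - [[0,0.072,0.001],0,1]

```text
clock: 10.55
eef_pos: [489.2, 244.6, 47.4]
eef_rot: [-1.577, 0.001, 0.08]
wrist_force: [-0.2, -4.9, 2.7]
finger_gap: 27.2
```

Emit:
play_rows:
  series:
    - [[0,-0.003,0],0,1]
    - [[0,-0.01,0],0,1]
    - [[0,-0.02,0],0,1]
    - [[0,-0.035,0],0,1]
    - [[0,-0.05,0],0,1]
    - [[0,-0.063,0],0,1]
    - [[0,-0.07,0],0,1]
    - [[0,-0.072,0],0,1]
    - [[0,-0.072,0],0,1]

```text
clock: 11.45
eef_pos: [489.1, 245.1, 119.3]
eef_rot: [-1.577, 0.001, 0.08]
wrist_force: [0.5, -0.5, -3.0]
finger_gap: 27.6
```

```bash
python3 -c "
from h import *
to(503,-157,[120],.161)"
```

```text
t11.4 [489.1 245.1 119.3] [-1.577e+00  1.000e-03  8.000e-02] F [ 0.5 -0.5 -3. ] gap 27.6
120 shift m [-0.0184  0.0017 -0.4019] twist -0.081
```

Emit:
play_rows:
  series:
    - [[-0.001,0,-0.01],0,1]
    - [[-0.002,0,-0.03],0,1]
    - [[-0.004,0,-0.06],-0.01,1]
    - [[-0.006,0,-0.1],-0.02,1]
    - [[-0.008,0,-0.14],-0.03,1]
    - [[-0.01,0,-0.18],-0.04,1]
    - [[-0.012,0,-0.22],-0.05,1]
    - [[-0.014,0,-0.26],-0.06,1]
    - [[-0.015,0,-0.3],-0.07,1]
    - [[-0.016,0.001,-0.34],-0.081,1]
    - [[-0.017,0.001,-0.37],-0.081,1]
    - [[-0.018,0.0015,-0.39],-0.081,1]
    - [[-0.018,0.0015,-0.4],-0.081,1]
    - [[-0.0185,0.0015,-0.402],-0.081,1]
    - [[-0.0185,0.0015,-0.402],-0.081,1]
    - [[-0.0185,0.0015,-0.402],-0.081,1]

```text
clock: 13.05
eef_pos: [502.8, -156.3, 120.1]
eef_rot: [-1.576, 0.002, 0.162]
wrist_force: [0.8, 0.2, -2.2]
finger_gap: 27.4
```

```bash
python3 -c "
from h import *
to(503,-157,[43,42],.161)"
```

```text
t13.1 [ 502.8 -156.3  120.1] [-1.576  0.002  0.162] F [ 0.8  0.2 -2.2] gap 27.4
43 shift m [ 0.0002  0.0771 -0.0003] twist 0.001
42 shift m [ 0.0002  0.0781 -0.0003] twist 0.001
```

Emit:
play_rows:
  series:
    - [[0,0.01,0],0,1]
    - [[0,0.03,0],0,1]
    - [[0,0.05,0],0,1]
    - [[0,0.06,0],0,1]
    - [[0,0.067,0],0,1]
    - [[0,0.071,0],0,1]
    - [[0,0.074,0],0,1]
    - [[0,0.076,0],0,1]
    - [[0,0.077,0],0,1]
    - [[0,0.078,0],0,1]
    - [[0,0.0785,0],0,1]
    - [[0,0.0785,0],0,1]

```text
clock: 14.25
eef_pos: [502.9, -156.8, 42.0]
eef_rot: [-1.577, 0.001, 0.162]
wrist_force: [-0.7, 0.0, 0.6]
finger_gap: 27.3
```

Emit:
play_rows:
  series:
    - [[0,0.0008,0],0,1]
    - [[0,0.0008,0],0,1]
    - [[0,0.0008,0],0,1]

```text
clock: 14.55
eef_pos: [503.0, -156.8, 41.8]
eef_rot: [-1.577, 0.001, 0.162]
wrist_force: [-3.5, 0.6, 7.4]
finger_gap: 27.1
```

Emit:
play_rows:
  series:
    - [[0,0,0],0,0.9]
    - [[0,0,0],0,0.7]
    - [[0,0,0],0,0.5]
    - [[0,0,0],0,0.4]
    - [[0,0,0],0,0.4]
    - [[0,0,0],0,0.4]
    - [[0,-0.01,0],0,0.4]
    - [[0,-0.03,0],0,0.4]
    - [[0,-0.05,0],0,0.4]
    - [[0,-0.07,0],0,0.4]
    - [[0,-0.08,0],0,0.4]
    - [[0,-0.08,0],0,0.4]

```text
clock: 15.75
eef_pos: [503.6, -156.6, 123.3]
eef_rot: [-1.578, -0.001, 0.162]
wrist_force: [1.3, 0.2, -0.2]
finger_gap: 56.4
```

```bash
python3 - <<'E'
from h import *
to(495,179,[120],.08)
a=manip.camera("side")[150:400,270:590,::-1];cv2.imwrite("pics/s4.png",cv2.resize(a,None,fx=2.4,fy=2.4))
E
```

```text
t15.8 [ 503.6 -156.6  123.3] [-1.578e+00 -1.000e-03  1.620e-01] F [ 1.3  0.2 -0.2] gap 56.4
120 shift m [0.0457 0.0009 0.3326] twist 0.082
```

View pics/s4.png

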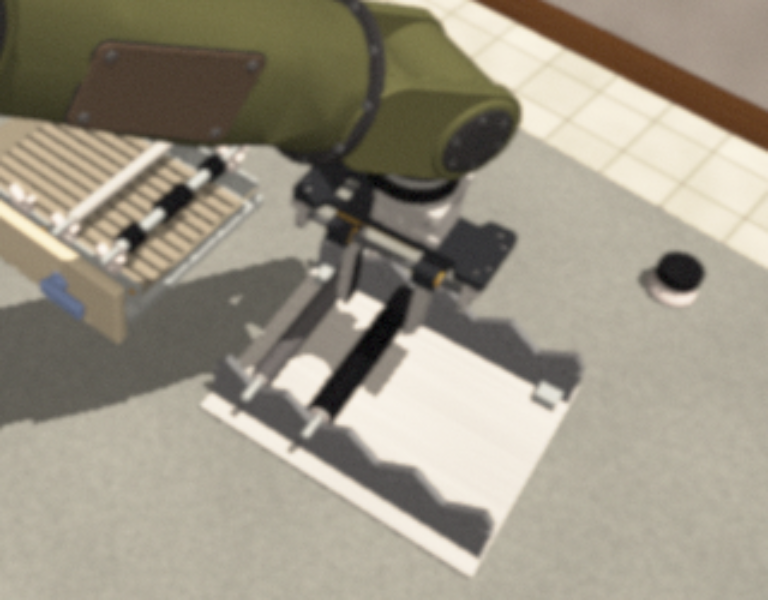

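Foam and rubber both lie in adjacent notches (rubber near shaft at 310,425). Next is steel.

Emit:
play_rows:
  series:
    - [[0.003,0,0.015],0.005,0.4]
    - [[0.007,0,0.05],0.02,0.4]
    - [[0.012,0,0.09],0.03,0.4]
    - [[0.018,0,0.13],0.04,0.4]
    - [[0.024,0,0.17],0.05,0.4]
    - [[0.03,0,0.21],0.06,0.4]
    - [[0.035,0,0.25],0.07,0.4]
    - [[0.04,0,0.29],0.082,0.4]
    - [[0.044,0.001,0.32],0.082,0.4]
    - [[0.046,0.001,0.333],0.082,0.4]
    - [[0.046,0.001,0.333],0.082,0.4]
    - [[0.046,0.001,0.333],0.082,0.4]

```text
clock: 17.0
eef_pos: [494.6, 178.8, 118.3]
eef_rot: [-1.578, 0.001, 0.08]
wrist_force: [-1.0, -1.0, 1.1]
finger_gap: 56.1
```

```bash
python3 -c "
from h import *
to(495,179,[47],.08)"
```

```text
t17.0 [494.6 178.8 118.3] [-1.578e+00  1.000e-03  8.000e-02] F [-1.  -1.   1.1] gap 56.1
47 shift m [0.0004 0.0713 0.0007] twist -0.0
```

Emit:
play_rows:
  series:
    - [[0,0.015,0.0005],0,0.4]
    - [[0,0.035,0.0005],0,0.4]
    - [[0,0.055,0.0005],0,0.4]
    - [[0,0.067,0.0005],0,0.4]
    - [[0,0.0715,0.0005],0,0.4]
    - [[0,0.0715,0.0005],0,0.5]
    - [[0,0.0715,0.0005],0,0.6]
    - [[0,0.0715,0.0005],0,0.8]
    - [[0,0.0715,0.0005],0,1]
    - [[0,0.0715,0.0005],0,1]
    - [[0,0.0715,0.0005],0,1]
    - [[0,0.0715,0.0005],0,1]
  squeeze: 30

```text
clock: 18.2
eef_pos: [494.7, 178.8, 47.1]
eef_rot: [-1.578, 0.0, 0.08]
wrist_force: [-0.5, -0.6, 1.9]
finger_gap: 14.9
```

Emit:
play_rows:
  series:
    - [[0,-0.003,0],0,1]
    - [[0,-0.01,0],0,1]
    - [[0,-0.02,0],0,1]
    - [[0,-0.035,0],0,1]
    - [[0,-0.05,0],0,1]
    - [[0,-0.063,0],0,1]
    - [[0,-0.07,0],0,1]
    - [[0,-0.073,0],0,1]
    - [[0,-0.073,0],0,1]

```text
clock: 19.1
eef_pos: [494.7, 179.3, 120.2]
eef_rot: [-1.578, 0.0, 0.08]
wrist_force: [-0.3, -0.4, -2.6]
finger_gap: 15.1
```

```bash
python3 -c "
from h import *
to(513.6,-222,[120],.161)"
```

```text
t19.1 [494.7 179.3 120.2] [-1.578  0.     0.08 ] F [-0.3 -0.4 -2.6] gap 15.1
120 shift m [-0.0132  0.0029 -0.4015] twist -0.081
```

Emit:
play_rows:
  series:
    - [[0,0,-0.01],0,1]
    - [[-0.001,0,-0.03],0,1]
    - [[-0.002,0,-0.06],-0.01,1]
    - [[-0.004,0,-0.1],-0.02,1]
    - [[-0.005,0,-0.14],-0.03,1]
    - [[-0.006,0,-0.18],-0.04,1]
    - [[-0.007,0,-0.22],-0.05,1]
    - [[-0.009,0,-0.26],-0.06,1]
    - [[-0.01,0,-0.3],-0.07,1]
    - [[-0.011,0.001,-0.34],-0.081,1]
    - [[-0.012,0.002,-0.37],-0.081,1]
    - [[-0.013,0.003,-0.39],-0.081,1]
    - [[-0.013,0.003,-0.4],-0.081,1]
    - [[-0.013,0.003,-0.402],-0.081,1]
    - [[-0.013,0.003,-0.402],-0.081,1]
    - [[-0.013,0.003,-0.402],-0.081,1]

```text
clock: 20.7
eef_pos: [513.9, -221.6, 119.9]
eef_rot: [-1.577, 0.001, 0.162]
wrist_force: [-0.4, -0.3, -3.7]
finger_gap: 15.1
```

```bash
python3 -c "
from h import *
to(513.6,-222,[42],.161)"
```

```text
t20.7 [ 513.9 -221.6  119.9] [-1.577e+00  1.000e-03  1.620e-01] F [-0.4 -0.3 -3.7] gap 15.1
42 shift m [-0.0003  0.0779  0.0002] twist 0.001
```

Emit:
play_rows:
  series:
    - [[0,0.01,0],0,1]
    - [[0,0.03,0],0,1]
    - [[0,0.05,0],0,1]
    - [[0,0.06,0],0,1]
    - [[0,0.067,0],0,1]
    - [[0,0.071,0],0,1]
    - [[0,0.074,0],0,1]
    - [[0,0.076,0],0,1]
    - [[0,0.077,0],0,1]
    - [[0,0.078,0],0,1]
    - [[0,0.0785,0],0,1]
    - [[0,0.0785,0],0,1]

```text
clock: 21.9
eef_pos: [514.1, -222.2, 41.8]
eef_rot: [-1.578, 0.0, 0.162]
wrist_force: [-1.0, 0.4, 2.0]
finger_gap: 15.1
```

Emit:
play_rows:
  series:
    - [[0,0.0008,0],0,1]
    - [[0,0.0008,0],0,1]
    - [[0,0.0008,0],0,1]

```text
clock: 22.2
eef_pos: [514.2, -222.3, 41.7]
eef_rot: [-1.578, 0.0, 0.162]
wrist_force: [-4.2, 1.5, 7.6]
finger_gap: 14.9
```

Emit:
play_rows:
  series:
    - [[0,0,0],0,0.9]
    - [[0,0,0],0,0.7]
    - [[0,0,0],0,0.5]
    - [[0,0,0],0,0.4]
    - [[0,0,0],0,0.4]
    - [[0,0,0],0,0.4]
    - [[0,-0.01,0],0,0.4]
    - [[0,-0.03,0],0,0.4]
    - [[0,-0.05,0],0,0.4]
    - [[0,-0.07,0],0,0.4]
    - [[0,-0.08,0],0,0.4]
    - [[0,-0.08,0],0,0.4]

```text
clock: 23.4
eef_pos: [514.6, -221.9, 123.3]
eef_rot: [-1.58, -0.002, 0.162]
wrist_force: [-0.0, -0.7, 0.3]
finger_gap: 56.6
```

```bash
python3 -c "
from h import *
to(501.5,113.2,[120],.08)"
```

```text
t23.4 [ 514.6 -221.9  123.3] [-1.58  -0.002  0.162] F [-0.  -0.7  0.3] gap 56.6
120 shift m [0.0411 0.0005 0.3329] twist 0.082
```

Emit:
play_rows:
  series:
    - [[0.002,0,0.015],0.005,0.4]
    - [[0.006,0,0.05],0.02,0.4]
    - [[0.011,0,0.09],0.03,0.4]
    - [[0.016,0,0.13],0.04,0.4]
    - [[0.021,0,0.17],0.05,0.4]
    - [[0.026,0,0.21],0.06,0.4]
    - [[0.031,0,0.25],0.07,0.4]
    - [[0.036,0,0.29],0.082,0.4]
    - [[0.04,0,0.32],0.082,0.4]
    - [[0.041,0.0005,0.333],0.082,0.4]
    - [[0.041,0.0005,0.333],0.082,0.4]
    - [[0.041,0.0005,0.333],0.082,0.4]

```text
clock: 24.6
eef_pos: [501.1, 112.7, 119.5]
eef_rot: [-1.58, -0.002, 0.08]
wrist_force: [0.5, 0.3, 0.2]
finger_gap: 56.1
```

```bash
python3 -c "
from h import *
to(501.5,113.2,[47],.08)"
```

```text
t24.6 [501.1 112.7 119.5] [-1.58  -0.002  0.08 ] F [0.5 0.3 0.2] gap 56.1
47 shift m [0.0003 0.0725 0.0011] twist 0.0
```

Emit:
play_rows:
  series:
    - [[0,0.015,0.001],0,0.4]
    - [[0,0.035,0.001],0,0.4]
    - [[0,0.055,0.001],0,0.4]
    - [[0,0.068,0.001],0,0.4]
    - [[0,0.0725,0.001],0,0.4]
    - [[0,0.0725,0.001],0,0.5]
    - [[0,0.0725,0.001],0,0.6]
    - [[0,0.0725,0.001],0,0.8]
    - [[0,0.0725,0.001],0,1]
    - [[0,0.0725,0.001],0,1]
    - [[0,0.0725,0.001],0,1]
    - [[0,0.0725,0.001],0,1]
  squeeze: 25

```text
clock: 25.8
eef_pos: [501.5, 113.1, 47.4]
eef_rot: [-1.58, -0.003, 0.08]
wrist_force: [-0.5, -1.1, 5.9]
finger_gap: 25.7
```

Emit:
play_rows:
  series:
    - [[0,-0.003,0],0,1]
    - [[0,-0.01,0],0,1]
    - [[0,-0.02,0],0,1]
    - [[0,-0.035,0],0,1]
    - [[0,-0.05,0],0,1]
    - [[0,-0.063,0],0,1]
    - [[0,-0.07,0],0,1]
    - [[0,-0.073,0],0,1]
    - [[0,-0.073,0],0,1]

```text
clock: 26.7
eef_pos: [501.2, 113.7, 120.5]
eef_rot: [-1.58, -0.003, 0.08]
wrist_force: [-0.1, -0.5, -2.4]
finger_gap: 25.5
```

```bash
python3 - <<'E'
from h import *
to(524.2,-287,[120],.161)
a=manip.camera("side")[150:400,220:540,::-1];cv2.imwrite("pics/s5.png",cv2.resize(a,None,fx=2.4,fy=2.4))
E
```

```text
t26.7 [501.2 113.7 120.5] [-1.58  -0.003  0.08 ] F [-0.1 -0.5 -2.4] gap 25.5
120 shift m [-0.0092  0.004  -0.4012] twist -0.081
```

View pics/s5.png

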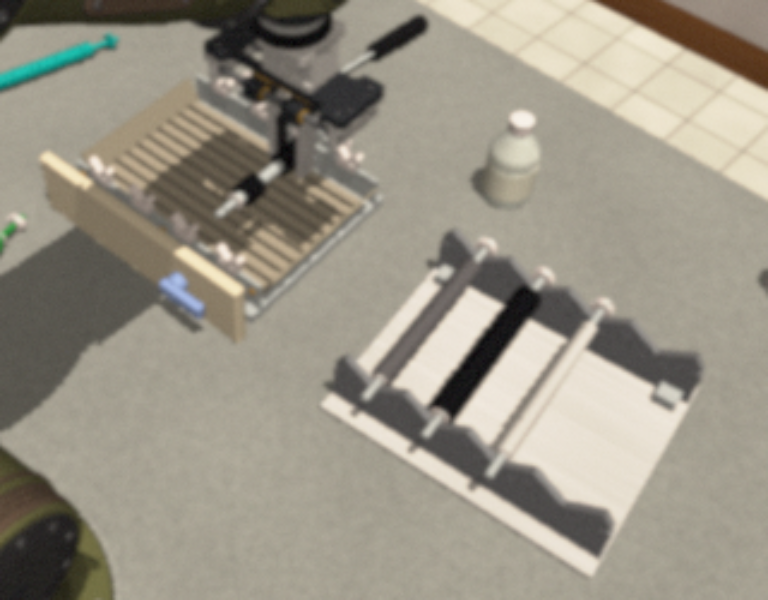

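The first three rollers lie seated in order (gears at 485,245, 545,275 and 605,305) and the tyres are in hand. The bottle stands at (512,160).

Emit:
play_rows:
  series:
    - [[0,0,-0.01],0,1]
    - [[-0.001,0,-0.03],0,1]
    - [[-0.002,0,-0.06],-0.01,1]
    - [[-0.003,0,-0.1],-0.02,1]
    - [[-0.003,0.001,-0.14],-0.03,1]
    - [[-0.004,0.001,-0.18],-0.04,1]
    - [[-0.005,0.001,-0.22],-0.05,1]
    - [[-0.006,0.002,-0.26],-0.06,1]
    - [[-0.007,0.002,-0.3],-0.07,1]
    - [[-0.008,0.003,-0.34],-0.081,1]
    - [[-0.009,0.003,-0.37],-0.081,1]
    - [[-0.009,0.004,-0.39],-0.081,1]
    - [[-0.009,0.004,-0.4],-0.081,1]
    - [[-0.009,0.004,-0.401],-0.081,1]
    - [[-0.009,0.004,-0.401],-0.081,1]
    - [[-0.009,0.004,-0.401],-0.081,1]

```text
clock: 28.35
eef_pos: [524.2, -285.8, 119.6]
eef_rot: [-1.58, -0.001, 0.162]
wrist_force: [0.0, 0.7, -1.6]
finger_gap: 25.5
```

```bash
python3 -c "
from h import *
to(524.2,-287,[42],.161)"
```

```text
t28.4 [ 524.2 -285.8  119.6] [-1.58e+00 -1.00e-03  1.62e-01] F [ 0.   0.7 -1.6] gap 25.5
42 shift m [-0.0003  0.0776 -0.0004] twist 0.001
```

Emit:
play_rows:
  series:
    - [[0,0.01,0],0,1]
    - [[0,0.03,0],0,1]
    - [[0,0.05,0],0,1]
    - [[0,0.06,0],0,1]
    - [[0,0.067,0],0,1]
    - [[0,0.071,0],0,1]
    - [[0,0.074,0],0,1]
    - [[0,0.076,0],0,1]
    - [[0,0.077,0],0,1]
    - [[0,0.0778,0],0,1]
    - [[0,0.0782,0],0,1]
    - [[0,0.0782,0],0,1]

```text
clock: 29.55
eef_pos: [524.7, -286.7, 41.9]
eef_rot: [-1.58, -0.002, 0.162]
wrist_force: [-0.0, -0.0, 2.0]
finger_gap: 25.1
```

Emit:
play_rows:
  series:
    - [[0,0.0008,0],0,1]
    - [[0,0.0008,0],0,1]
    - [[0,0.0008,0],0,1]

```text
clock: 29.85
eef_pos: [524.7, -286.8, 41.7]
eef_rot: [-1.58, -0.002, 0.162]
wrist_force: [-2.3, 1.1, 6.5]
finger_gap: 25.5
```

Seated. I release, rise and back off towards the unit side for a clear view.

Emit:
play_rows:
  series:
    - [[0,0,0],0,0.9]
    - [[0,0,0],0,0.7]
    - [[0,0,0],0,0.5]
    - [[0,0,0],0,0.4]
    - [[0,0,0],0,0.4]
    - [[0,0,0],0,0.4]
    - [[0,-0.01,0],0,0.4]
    - [[0,-0.03,0],0,0.4]
    - [[0,-0.06,0],0,0.4]
    - [[0,-0.1,0],0,0.4]
    - [[0,-0.13,0.02],0,0.4]
    - [[0,-0.14,0.06],0,0.4]
    - [[0,-0.14,0.11],0,0.4]
    - [[0,-0.14,0.16],0,0.4]
    - [[0,-0.14,0.21],0,0.4]
    - [[0,-0.14,0.26],0,0.4]
    - [[0,-0.14,0.31],0,0.4]
    - [[0,-0.14,0.36],0,0.4]
    - [[0,-0.14,0.4],0,0.4]
    - [[0,-0.14,0.4],0,0.4]

```text
clock: 31.85
eef_pos: [458.9, 112.8, 178.7]
eef_rot: [-1.58, -0.003, 0.166]
wrist_force: [-0.2, -0.2, -0.2]
finger_gap: 56.2
```

```bash
python3 - <<'E'
from h import *
a=manip.camera("side")[150:400,250:570,::-1];cv2.imwrite("pics/s6.png",cv2.resize(a,None,fx=2.4,fy=2.4))
a=manip.camera("top")[80:300,340:560,::-1];cv2.imwrite("pics/t6.png",cv2.resize(a,None,fx=2.7,fy=2.7))
E
```

```text
(no output)
```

View pics/s6.png

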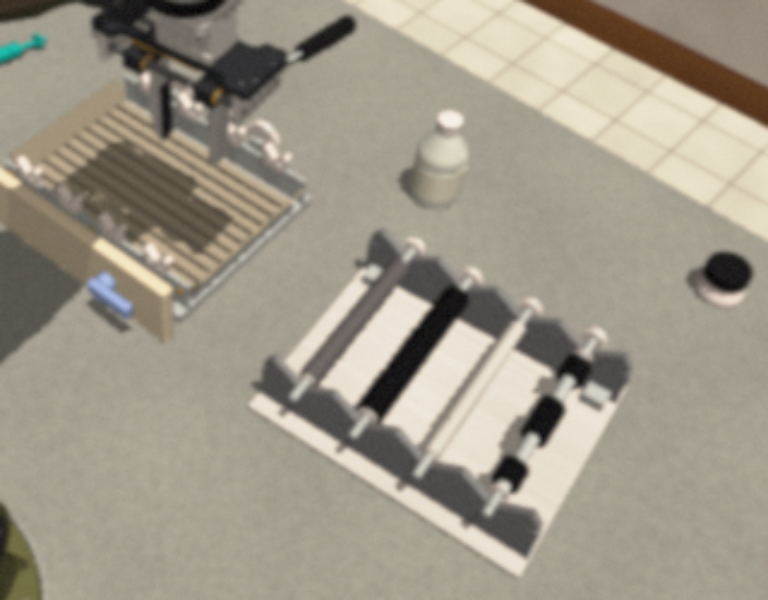

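View pics/t6.png

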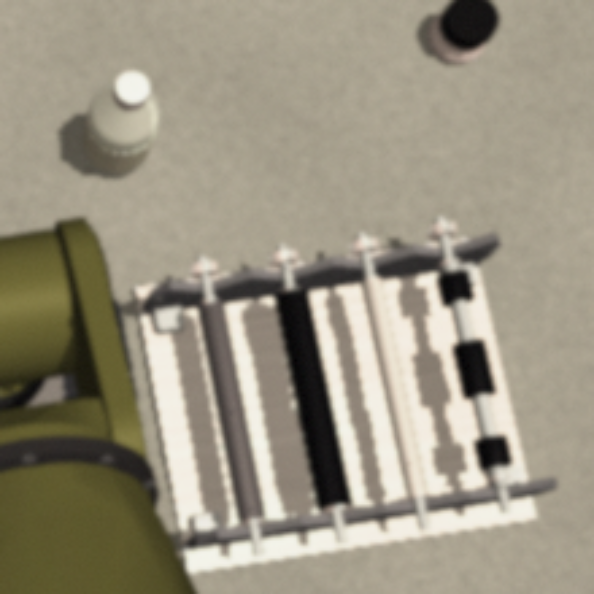

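All four rollers are in order in the notches with the gears far (206,265 to 443,230 in the top crop), and the bottle is standing at (125,115). One numeric check of the axial position, then I hand in.

```bash
python3 - <<'E'
from h import *
c=np.array([508.3,-189.3]);ps=.161;R=np.array([[np.cos(ps),np.sin(ps)],[-np.sin(ps),np.cos(ps)]])
for n,a in(("foam",[(250,520),(210,305)]),("rubber",[(333,503),(293,293)]),("steel",[(417,495),(373,278)]),("tyres",[(494,465),(455,272)])):
    w=onz("top",crop(a,2.7,340,80),60);print(n,np.round((w-c)@R.T,1).ravel())
print("bottle cap",onz("top",crop([(132,88)],2.7,340,80),120))
E
```

```text
foam [-89.2 103.5  86.  101.7]
rubber [-86.1  36.7  85.6  33.8]
steel [-90.1 -29.7  88.1 -32.6]
tyres [-76.1 -94.8  82.9 -99.3]
bottle cap [[733.63965531  -7.18664234]]
```

```bash
python3 -c "
from cell import manip
print(manip.sign_off(), manip.read_state()['clock'])"
```

```text
the job is handed in; nothing more can be done
the job is handed in; nothing more can be done
```

I moved all four rollers into the rack in their original order, left to right: foam, rubber, steel, tyres. The gear ends still point away from the robot. I lowered each one until the wrist felt contact before opening the gripper, and handed the job in at about 32 s of the 96 s allowed.

- **Seating:** In the last top and side pictures, every roller lies in its own notch. The three plain sleeves are centred between the combs to about 2 mm. The tyres roller read about 3 mm towards the far comb, inside the 8 mm allowance.
- **Disagreement:** Sideways, those picks read 1 to 4.5 mm to the left of the notch lines at the near end, within picking and calibration error. The foam roller was also about 2 mm to the right of where the camera first put it. That gave a 14.5 N side force while gripping, so I shifted the later targets to match.
- **Forces:** The largest force in any reading was about 16 N, as the foam roller touched the rack.
- **Bottle and robot:** The bottle's cap measured within 2 mm of its first position, and the robot was touching nothing at the end.

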